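Wedge a rocking reflow hotplate until it stands firm

TASK

The grey reflow hotplate rocks because its front right foot, below the red switch, is too short. With a fingertip push the orange wedge along the bench, thin end first, under that foot until it sits snug, then press down on the hotplate's corner above that foot to prove that it no longer rocks (if it still gives, push the wedge further in and press again). Only push and press: pick nothing up, do not shove the hotplate along, leave the board that lies on it and the other things alone, and finish clear of everything.

Things in the scene. Friction and masses are not known exactly. Their poses are not given: they have to be found in the camera images.
- hotplate: Grey reflow hotplate, loose, about 2.2 kg, housing 160 deep (x) x 200 wide (y), on feet 12 high at x = +-65, y = +-85 mm; flat top 54 above the bench, on it an aluminium plate 112x160, 62 above the bench, leaving a free strip 44 wide at the front. Front panel (display, knob out 14 mm at y = -22, red switch) faces -x. Origin: on the bench below its centre; x to its back, y to its left, z up.
- short_corner (a point): Place to press: on the housing's flat top (54 mm above the bench), 15 mm in from the front and right edges, straight above the axis of the short foot. Axes as the hotplate. Before wedging, 2 to 3 N here rock it down by the gap; released, it rocks back level.
- foot_spot (a point): Point on the bench straight below the axis of the short foot (hotplate x = -65, y = -85 mm). The foot is a black rubber dome 18 mm wide, seized 3.5 to 7 mm too short (differs each time), so it hangs that far above the bench; the other three feet carry the hotplate level. Axes as the hotplate.
- wedge: Orange plastic wedge, 85 long (x), 36 wide (y), 40 g, flat on the bench: 2 mm thick at the tip (+x), rising evenly to 12 at the blunt end (-x). Origin: centre of the underside; x to the tip. Lies before the short foot, tip roughly towards it. Slides easily (under 1 N) until its slope meets the foot; then the push rises steeply: snug at 4 to 8 N, much harder shoves the hotplate. Stays where left.
- wedge_tip (a point): Middle of the wedge's thin edge, on its underside. Axes as the wedge.
- wedge_back (a point): Middle of the wedge's blunt end face, 6 mm above the bench: the place to push. Axes as the wedge.
- board: green circuit board 45x60 mm, 9 mm high with parts, lying loose on the heated plate; origin at the centre of its underside. Must stay where it lies.
- heatsink: aluminium finned heatsink, 30x45x23 mm, standing to the right of the wedge; origin at the centre of its underside. Bystander.
- tape: roll of amber tape lying flat, 69 mm across, 12 mm high, to the right of the hotplate; origin at the centre of its underside. Bystander.

How it is judged:
On the way, in this order (a step that is already met when the one before it is completed fails the run):
1. the wedge's thin end is under the short foot (x of wedge_tip in the frame of hotplate above -0.055 m and y of wedge_tip in the frame of hotplate between -0.115 and -0.055 m), for 0.1 s.
2. the corner above the short foot is pressed down with more than 5 N, the wedge carries it and the hotplate does not rock (horizontal distance between the grasp point and short_corner below 0.06 m and contact force between the fingers and hotplate above 5 N and contact force between wedge and hotplate above 3 N and angle between hotplate's own z axis and vertical below 0.008 rad), for 0.2 s.
At the end, for the whole second after the job is handed in: The wedge lies flat on the bench with its tip at least 10 mm past the axis of the short foot (and within 30 mm to either side of it), touching the foot; the hotplate stands level within 0.008 rad (about 1 mm at the foot), everything is at rest and the board lies on the heated plate (all of step 1 and contact force between wedge and hotplate above 0.1 N and angle between hotplate's own z axis and vertical below 0.008 rad and angle between wedge's own z axis and vertical below 0.05 rad and height (world z) of wedge below 0.004 m and linear speed of each of hotplate, wedge below 0.01 m/s and z of board in the frame of hotplate above 0.055 m).
It fails at once if the wedge is picked up or stood on edge (height (world z) of wedge above 0.012 m or angle between wedge's own z axis and vertical above 0.3 rad).
It fails at once if the wedge is pinched or rammed (over 35 N) (contact force between the fingers and wedge above 35 N).
It fails at once if the hotplate is shoved more than 15 mm or lifted (distance of hotplate from where it was at the start of the episode above 0.015 m).
It fails at once if the board on the hotplate is moved by more than 20 mm (distance of board from where it was at the start of the episode above 0.02 m).
It fails at once if a bystander is moved by more than 20 mm (distance of any of heatsink, tape from where it was at the start of the episode above 0.02 m).
It also fails if it takes over 45 s, if anything falls off the work surface, if the arm or the gripper's body presses on something with over 40 N, if the wrist force passes 120 N, or if a joint passes its speed limit or range.

ROBOT

A 7-joint arm with a two-finger parallel gripper is mounted at the origin on a cart in front of the work surface, level with it; the furniture and walls round the work are solid. World frame = base frame: x ahead of the robot, y to its left, z up, the work surface at z = 0. Lengths are in m, angles in rad, forces in N, time in s.
With the tool pointing down it reaches from about 0.4 to 0.85 m from the base axis. Payload 10.4 kg.
Tool frame: the origin (TCP) lies midway between the tips of the shut fingers; the grasp point (between the pads) lies 19 mm behind it; z points along the fingers, y is the line along which they close (so a half turn about z gives the same grasp; the last joint's range is limited). The gripper opens to 87 mm and grips with 3 to 60 N. Pads are 19 mm wide; open, the fingers measure 117 mm over their backs; the gripper's body (75 mm by 190 mm) begins 51 mm behind the grasp point.
Start: joints at [-1.145, 0.332, -0.065, 1.46, 0.022, 1.35, -0.088], TCP at [0.271, 0.563, 0.223] pointing down, gripper open.
Joint ranges: [-2.6, 2.6], [-0.5, 2.12], [-1.47, 1.34], [0.16, 2.42], [-1.27, 4.41], [0.06, 2.06], [-2.6, 2.6]. Speed limits (rad/s): [2.22, 2.22, 2.79, 2.79, 3.14, 3.14, 3.14].

INTERFACE

Orientations are given as a unit quaternion [x, y, z, w].
In Python, from bench import r gives the robot as it stands.
- The arm moves only by the tool move_arm, never from a script. Its argument "targets" is a list of rows, each a list of 3 entries, a list of its own where there are three numbers: the shift along the tool's x, y, z in cm, then the turn, a rotation vector about the tool's x, y, z in rad, then the opening in per cent of the stroke, from 0 (shut) to 100 (fully open). In form: [[[x, y, z], [wx, wy, wz], gripper], ...]. A call has 1 to 20 rows; each row shifts and turns the commanded pose from where the row before left it, along the tool's axes as they then stand; what a row does not reach is not made up. A row lasts 1/8 s, in which the tool goes at most 62.5 mm and 10.7 degrees, less where a joint would pass 70% of its speed; a pose out of reach is approached as far as the arm can. A call with a gripper value outside its range is refused whole. The fingers move at their own pace and stop on an object; "grip_force" is the grip in N (left out, the last holds). Time passes only in rows, so rows that do not move let the fingers close. It gives the time, the measured TCP pose, the force, the opening and the grip force at its end, in the units of the state.
- r.read_state(): the state, without advancing time (a new reading comes with each control period).
- r.camera(name): name is "scene" or "side" or "wrist"; returns a dict with "image" (384x512x3 uint8, blue, green, red), "vertical_fov" (degrees; the focal length in pixels is half the picture's height over the tangent of half this angle, whatever the lens; pixels are square), "cx", "cy" (the principal point, pixels), "cam_to_world" (4x4, takes a point from camera to world coordinates). Camera axes: x right, y down, z forward; pixel columns grow to the right and rows downward; lengths in m; the calibration is good to about 2 mm. A picture is of the moment at which its call begins. There is no depth.
- r.close_job(): hands the job in; it is judged then, once.
The state is a dict: "time": time; "joint_positions": joint angles; "joint_vel": joint speeds; "joint_torque": joint torques, N m; "ee_pos": TCP position; "eef_rot": TCP orientation; "ft_force": force on the tool from outside, world axes, zero at the start; "torque": the same for the moment, N m; "width": finger opening in m; "grip_force": force on a finger pad.
Only numpy, scipy, OpenCV 4.12 (cv2) and the standard library are available. Lean on these libraries where they do the work, as an engineer would, in place of code of your own. Each camera call takes 0.05 s, during which the arm holds its last target. There are 200 camera calls.

## Working session

There is one attempt and no reset: what is moved stays moved. The work goes in short steps, Python scripts to look and compute and a tool call to move; the robot and the scene stay as the last step left them, time stands still between calls to the robot, and variables do not carry over. Pictures are saved under pics/ and viewed, at most 10 in all, crops included, and the job is handed in when it is done.

Besides the shell and the picture viewer there is one more tool, called after "Call:" as name([rows], argument=value, ...), one row to a line, values as JSON. move_arm: Moves the arm, as the interface text tells. Its arguments: {"type":"object","properties":{"targets":{"type":"array"},"grip_force":{"type":"number"}},"required":["targets"]}

```bash
ls; mkdir -p pics
python3 - <<'E'
from bench import r
import cv2,numpy as np,pickle
d={}
for n in("scene","side"):
    c=r.camera(n);d[n]=c;cv2.imwrite(f"pics/{n}0.png",c["image"])
    print(n,c["vertical_fov"],c["cx"],c["cy"],np.round(c["cam_to_world"],3).tolist())
pickle.dump(d,open("c0.pkl","wb"))
s=r.read_state();print(s["ee_pos"],s["eef_rot"],s["width"],s["time"])
E
```

```text
pics
scene 54.82505845433923 255.31622002297797 190.60243133619662 [[0.766, -0.353, 0.538, 0.091], [-0.643, -0.439, 0.628, -0.175], [0.014, -0.826, -0.563, 0.544], [0.0, 0.0, 0.0, 1.0]]
side 49.81020319936367 253.90758430833267 194.29536280048367 [[-1.0, 0.004, -0.002, 0.518], [0.003, 0.409, -0.913, 1.129], [-0.003, -0.913, -0.409, 0.411], [0.0, 0.0, 0.0, 1.0]]
[0.27102676 0.56280178 0.22186232] [ 2.22530961e-01  9.74925431e-01 -6.01237858e-04 -1.13302853e-04] 0.08699084499929682 0.1
```

View pics/scene0.png

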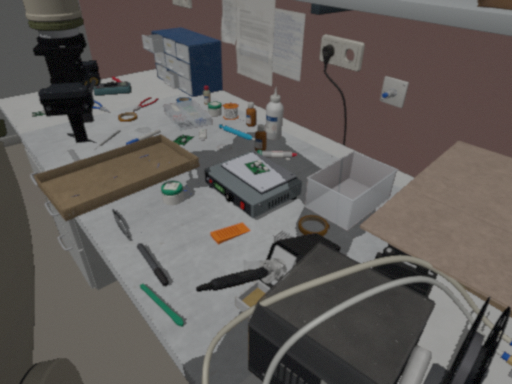

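View pics/side0.png

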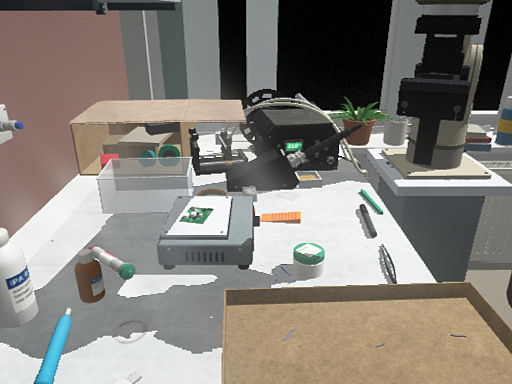

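The scene view shows the wedge at about (230,233), the hotplate at about (252,182), the tape at (313,226) and the heatsink near (285,240). In the side view the wedge is at (280,218), to the right of the hotplate's front. I'll measure next.

```bash
cat > h.py <<'E'
import numpy as np,cv2
def ray(c,uv):
    f=c["image"].shape[0]/2/np.tan(np.radians(c["vertical_fov"])/2)
    M=np.array(c["cam_to_world"]);d=M[:3,:3]@np.array([(uv[0]-c["cx"])/f,(uv[1]-c["cy"])/f,1]);return M[:3,3],d
def onz(c,uv,z):
    o,d=ray(c,uv);return o+d*(z-o[2])/d[2]
def proj(c,p):
    f=c["image"].shape[0]/2/np.tan(np.radians(c["vertical_fov"])/2)
    M=np.array(c["cam_to_world"]);q=M[:3,:3].T@(np.array(p)-M[:3,3]);return np.array([c["cx"]+f*q[0]/q[2],c["cy"]+f*q[1]/q[2]])
def tri(c1,u1,c2,u2):
    (a,d),(b,e)=ray(c1,u1),ray(c2,u2)
    s=np.linalg.lstsq(np.c_[d,-e],b-a,rcond=None)[0];p,q=a+s[0]*d,b+s[1]*e
    return (p+q)/2,np.linalg.norm(p-q)
def orange(c):
    h=cv2.cvtColor(c["image"],cv2.COLOR_BGR2HSV);m=cv2.inRange(h,(5,170,120),(18,255,255))
    k=cv2.findContours(m,cv2.RETR_EXTERNAL,cv2.CHAIN_APPROX_NONE)[0];return max(k,key=cv2.contourArea)
E
python3 - <<'E'
from h import *
import pickle
d=pickle.load(open("c0.pkl","rb"))
for n,c in d.items():
    k=orange(c);p=cv2.approxPolyDP(cv2.convexHull(k),2,True)[:,0]
    print(n,cv2.contourArea(k),[(tuple(map(int,q)),np.round(onz(c,q,0.0)[:2],3).tolist()) for q in p])
a=cv2.resize(d["scene"]["image"][140:260,190:340],None,fx=5,fy=5,interpolation=cv2.INTER_CUBIC)
b=cv2.resize(d["side"]["image"][180:275,150:310],None,fx=5,fy=5,interpolation=cv2.INTER_CUBIC)
cv2.imwrite("pics/a.png",a);cv2.imwrite("pics/b.png",b)
E
```

```text
scene 314.0 [((248, 230), [0.496, 0.321]), ((218, 242), [0.421, 0.331]), ((211, 234), [0.424, 0.362]), ((239, 224), [0.493, 0.35])]
side 0.0 [((299, 212), [0.417, 0.309])]
```

View pics/a.png

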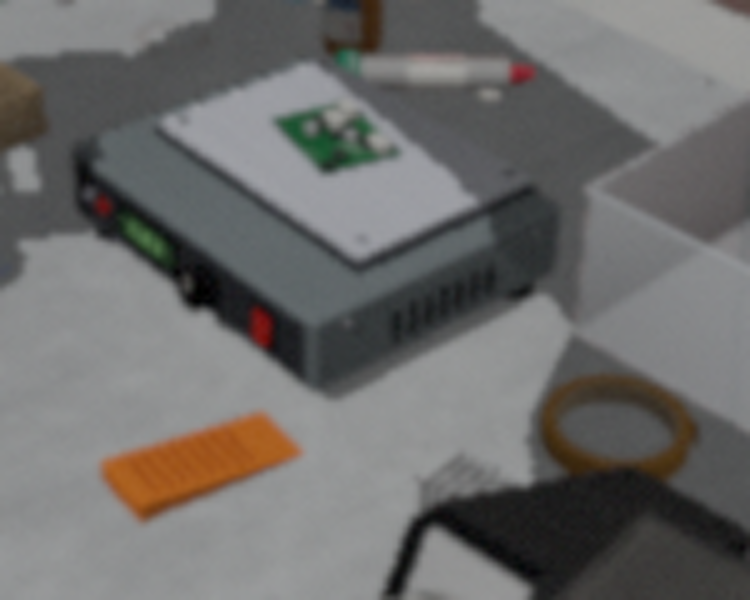

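View pics/b.png

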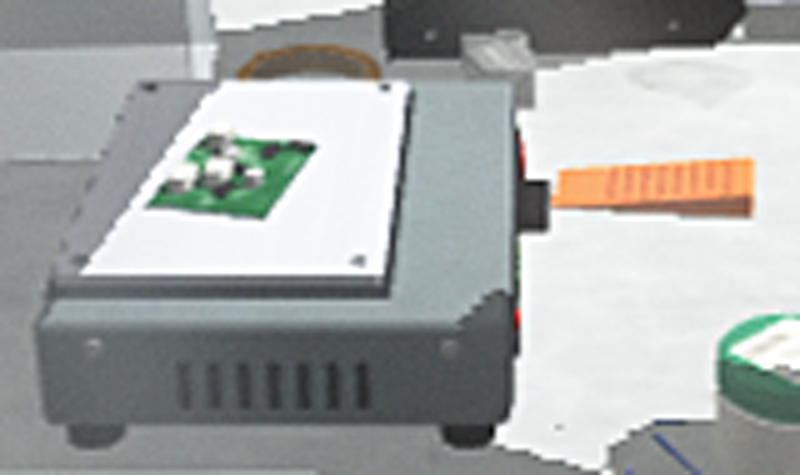

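The crops show clear corners. Plate corners in crop a are (160,125), (312,65), (535,190) and (360,265). Wedge corners there are tip (300,452)/(263,413) and blunt top (105,465)/(147,500). Crop b shows the matching corners: plate (385,278), (80,275), (218,82), (412,82), and the wedge at x 557..752.

Run:
```python
from h import *
import pickle
d=pickle.load(open("c0.pkl","rb"));S,D=d["scene"],d["side"]
a=lambda p:(np.array(p)+.5)/5-.5+[190,140]
b=lambda p:(np.array(p)+.5)/5-.5+[150,180]
P={}
for n,u,v,z in [("pFL",(160,125),(385,278),.062),("pBL",(312,65),(80,275),.062),("pBR",(535,190),(218,82),.062),("pFR",(360,265),(412,82),.062),
 ("hFR",(312,325),(514,84),.054),("wtR",(300,452),(557,170),.002),("wtL",(263,413),(556,208),.002),("wbL",(105,465),(752,195),.012),("wbR",(145,500),(752,160),.012)]:
    t,e=tri(S,a(u),D,b(v));P[n]=t;print(n,np.round(t,4),round(e,4),np.round(onz(S,a(u),z)[:2],4),np.round(onz(D,b(v),z)[:2],4))
pl=np.array([P[k] for k in("pFL","pBL","pBR","pFR")])
print("sizes",[round(float(np.linalg.norm(pl[i]-pl[i-1])),4) for i in range(4)])
x=(pl[1]+pl[2]-pl[0]-pl[3]);y=pl[0]+pl[1]-pl[2]-pl[3]
print("yaw",np.arctan2(x[1],x[0]),np.arctan2(-y[0],y[1]))
w=(P["wtR"]+P["wtL"]-P["wbL"]-P["wbR"])/2;print("wedge yaw",np.arctan2(w[1],w[0]),np.linalg.norm(w),"wid",np.linalg.norm(P["wtR"]-P["wtL"]))
print("plate ctr",pl.mean(0))
print("heatsink",onz(S,(190+465/5,140+480/5),0.023),onz(D,(150+500/5,180+50/5),0.023),"tape",onz(S,(190+618/5,140+430/5),.006),onz(D,(150+310/5,180+75/5),.006))
```

```text
pFL [0.5641 0.513  0.0581] 0.0002 [0.5602 0.5075] [0.5637 0.5197]
pBL [0.6674 0.5132 0.0592] 0.0021 [0.6625 0.5084] [0.6673 0.5168]
pBR [0.6519 0.3379 0.0606] 0.0212 [0.6663 0.342 ] [0.6412 0.3584]
pFR [0.5619 0.3513 0.0581] 0.0011 [0.5573 0.3468] [0.5618 0.3592]
hFR [0.5203 0.3366 0.0508] 0.0002 [0.5176 0.3333] [0.5202 0.3439]
wtR [5.004e-01 3.185e-01 2.000e-04] 0.0027 [0.4974 0.3166] [0.5016 0.3206]
wtL [ 5.030e-01  3.511e-01 -4.000e-04] 0.0009 [0.5017 0.3488] [0.5027 0.3561]
wbL [0.4204 0.3578 0.0087] 0.0 [0.4183 0.3545] [0.4212 0.3641]
wbR [0.4184 0.3266 0.0101] 0.0026 [0.4187 0.3249] [0.4178 0.3315]
sizes [0.1617, 0.1033, 0.176, 0.091]
yaw -0.06833051425253128 -0.05275299406458055
wedge yaw -0.09016646813308692 0.08315614348612624 wid 0.03269223835607114
plate ctr [0.61130397 0.42884151 0.05900395]
heatsink [0.52428754 0.23775298 0.023     ] [0.52598217 0.23923326 0.023     ] tape [0.61608555 0.23212745 0.006     ] [0.61680336 0.22923712 0.006     ]
```

Call:
move_arm([
  [[0,0,0],[0,0,-0.14],0],
  [[0,0,0],[0,0,-0.14],0],
  [[0,0,0],[0,0,-0.14],0],
  [[-2.5,-3.5,0],[0,0,0],0],
  [[-2.5,-3.5,0],[0,0,0],0],
  [[-2.5,-3.5,0],[0,0,0],0],
  [[-2.5,-3.5,0],[0,0,0],0],
  [[-2.5,-3.5,0],[0,0,0],0],
  [[-2.5,-3.5,0],[0,0,0],0],
  [[0,0,0],[0,0,0],0],
  [[0,0,0],[0,0,0],0],
])

```text
time: 1.48
ee_pos: [0.4146, 0.3493, 0.2223]
eef_rot: [0.014, 1.0, 0.0, -0.0]
ft_force: [0.1, -0.0, 0.1]
width: 0.0005
grip_force: 0.0
```

Run:
```python
from h import *
from bench import r
import pickle
c=r.camera("wrist");pickle.dump(c,open("w1.pkl","wb"));cv2.imwrite("pics/w1.png",c["image"])
from scipy.spatial.transform import Rotation as R
s=r.read_state();print(s["ee_pos"],np.round(R.from_quat(s["eef_rot"]).as_matrix(),3).tolist(),np.round(s["ft_force"],2),s["width"])
p=cv2.approxPolyDP(cv2.convexHull(orange(c)),3,True)[:,0]
print([(tuple(map(int,q)),np.round(onz(c,q,0.0)[:2],3).tolist(),np.round(onz(c,q,0.012)[:2],3).tolist()) for q in p])
print(np.round(c["cam_to_world"],3).tolist(),proj(c,(.532,.347,.054)),proj(c,(.532,.347,0)))
```

```text
[0.41421358 0.34982884 0.22232235] [[-1.0, 0.027, -0.001], [0.027, 1.0, 0.0], [0.001, 0.0, -1.0]] [-0.28  0.52 -0.5 ] 0.00040808881051939533
[((233, 164), [0.417, 0.327], [0.414, 0.328]), ((261, 166), [0.42, 0.36], [0.418, 0.36]), ((255, 229), [0.503, 0.351], [0.497, 0.351]), ((229, 226), [0.498, 0.318], [0.492, 0.319])]
[[0.029, 0.954, 0.3, 0.332], [1.0, -0.028, -0.009, 0.352], [-0.0, 0.3, -0.954, 0.384], [0.0, 0.0, 0.0, 1.0]] [252.5586447  271.61537421] [252.48689815 249.59847166]
```

View pics/w1.png

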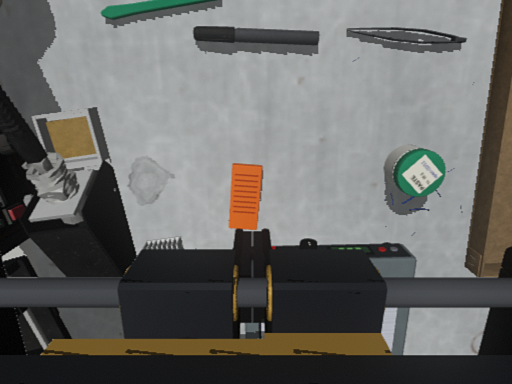

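The wrist view shows the wedge at (245,197) with its blunt end up, the heatsink fins at (165,243), and the black stand with its edge from (103,163) to (135,262). I'll check how high the stand is before bringing the 190 mm wide body down.

Run:
```python
from h import *
import pickle
d=pickle.load(open("c0.pkl","rb"));S=d["scene"];W=pickle.load(open("w1.pkl","rb"))
a=lambda p:(np.array(p)+.5)/5-.5+[190,140]
for u,v in [((135,262),(630,470)),((103,163),(440,515)),((103,163),(430,510))]: print(tri(W,u,S,a(v)))
# front panel features near top front edge
print("wrist front-top edge",[np.round(onz(W,u,.054)[:2],4) for u in((275,246),(410,250),(413,258))])
print(proj(W,(.62,.235,.0)))
im=cv2.resize(W["image"][140:290,90:290],None,fx=4,fy=4,interpolation=cv2.INTER_CUBIC);cv2.imwrite("pics/w1c.png",im)
```

```text
(array([0.5520254 , 0.19258702, 0.02863386]), np.float64(0.04055453737572653))
(array([0.42315389, 0.1902903 , 0.07834543]), np.float64(0.061230373491056915))
(array([0.4215247 , 0.19232432, 0.08090833]), np.float64(0.0587234778759008))
wrist front-top edge [array([0.5001, 0.3731]), array([0.5095, 0.525 ]), array([0.5197, 0.5295])]
[173.93025588 308.56577897]
```

View pics/w1c.png

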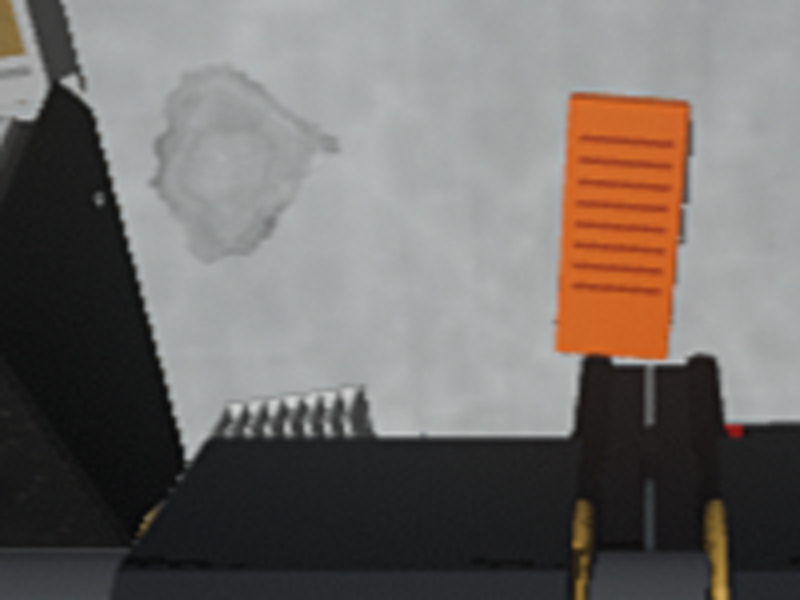

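Call:
move_arm([
  [[0,0,0],[0,0,-0.127],0],
  [[2.8,-1.4,3],[0,0,0],0],
  [[0,0,5],[0,0,0],0],
  [[0,0,5],[0,0,0],0],
  [[0,0,5],[0,0,0],0],
  [[0,0,2],[0,0,0],0],
  [[0,0,1],[0,0,0],0],
  [[0,0,0.6],[0,0,0],0],
  [[0,0,0],[0,0,0],0],
  [[0,0,0],[0,0,0],0],
])

```text
time: 2.78
ee_pos: [0.389, 0.3328, 0.0074]
eef_rot: [-0.049, 0.999, 0.001, 0.001]
ft_force: [-0.1, -0.0, -0.8]
width: 0.0006
grip_force: 0.0
```

Call:
move_arm([
  [[-0.6,0,0.1],[0,0,0],0],
  [[-0.6,0,0],[0,0,0],0],
  [[-0.4,0,0],[0,0,0],0],
  [[-0.4,0,0],[0,0,0],0],
  [[-0.4,0,0],[0,0,0],0],
  [[-0.4,0,0],[0,0,0],0],
  [[-0.4,0,0],[0,0,0],0],
  [[-0.4,0,0],[0,0,0],0],
  [[-0.4,0,0],[0,0,0],0],
  [[0,0,0],[0,0,0],0],
  [[0,0,0],[0,0,0],0],
])

```text
time: 4.15
ee_pos: [0.4283, 0.3361, 0.0055]
eef_rot: [-0.049, 0.999, 0.0, -0.0]
ft_force: [0.8, 0.7, -0.1]
width: 0.0003
grip_force: 0.0
```

```bash
cat > look.py <<'E'
from h import *
from bench import r
s=r.read_state();print(s["time"],np.round(s["ee_pos"],4),np.round(s["ft_force"],2))
for n in("wrist","scene"):
    c=r.camera(n);k=orange(c)
    p=cv2.approxPolyDP(cv2.convexHull(k),2.5,True)[:,0]
    print(n,[(tuple(map(int,q)),np.round(onz(c,q,0.004)[:2],4).tolist()) for q in p])
    cv2.imwrite(f"pics/{n}_{s['time']:.2f}.png",c["image"])
    if n=="scene":
        im=cv2.resize(c["image"][140:260,190:340],None,fx=5,fy=5,interpolation=cv2.INTER_CUBIC);cv2.imwrite("pics/last.png",im)
E
python3 look.py
```

```text
4.15 [0.4283 0.3361 0.0055] [ 0.8   0.74 -0.12]
wrist [((264, 331), [0.4847, 0.3494]), ((262, 338), [0.49, 0.3487]), ((255, 338), [0.4904, 0.3445]), ((259, 330), [0.4843, 0.3463])]
scene [((263, 133), [0.8479, 0.6737]), ((256, 134), [0.8245, 0.6824])]
```

View pics/last.png

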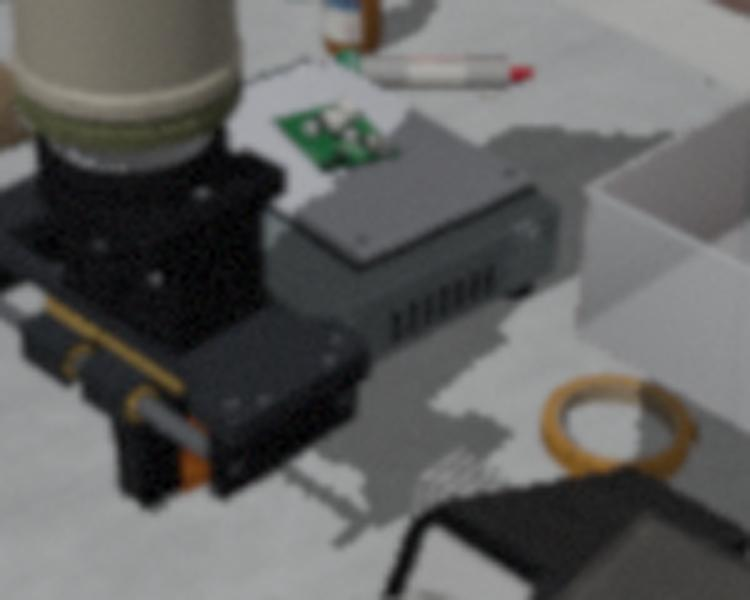

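The scene view shows the gripper behind the wedge with orange peeking out at (195,465). The side camera should show its heading.

Run:
```python
from h import *
from bench import r
c=r.camera("side")
cv2.imwrite("pics/s2.png",cv2.resize(c["image"][150:290,150:330],None,fx=4,fy=4,interpolation=cv2.INTER_CUBIC))
```

```text
(no output)
```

View pics/s2.png

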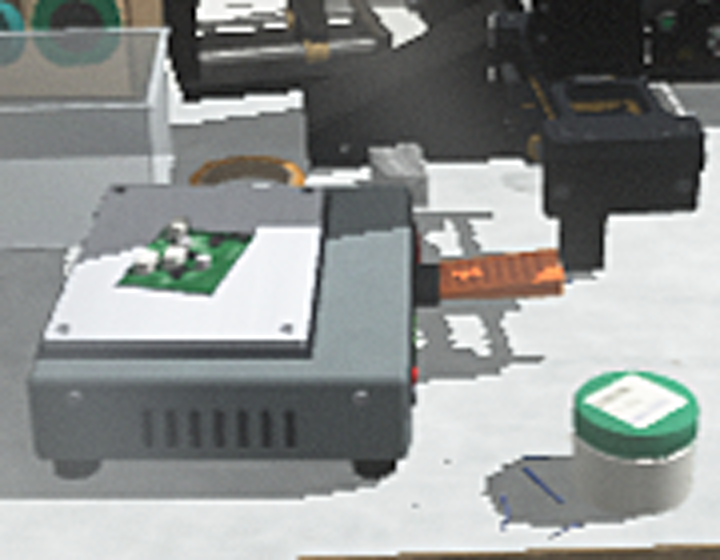

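The wedge now points slightly to +y (near edge (562,290) to (440,298)), as planned. I'll keep pushing.

Call:
move_arm([
  [[-0.4,0,0],[0,0,0],0],
  [[-0.4,0,0],[0,0,0],0],
  [[-0.4,0,0],[0,0,0],0],
  [[-0.4,0,0],[0,0,0],0],
  [[-0.2,0,0],[0,0,0],0],
  [[0,0,0],[0,0,0],0],
  [[0,0,0],[0,0,0],0],
])

```text
time: 5.18
ee_pos: [0.4462, 0.3379, 0.0056]
eef_rot: [-0.049, 0.999, 0.0, -0.0]
ft_force: [0.6, 0.0, -0.1]
width: 0.0001
grip_force: 0.0
```

Call:
move_arm([
  [[-0.3,0,0],[0,0,0],0],
  [[-0.3,0,0],[0,0,0],0],
  [[0,0,0],[0,0,0],0],
])

```text
time: 5.55
ee_pos: [0.4526, 0.3385, 0.0056]
eef_rot: [-0.049, 0.999, 0.0, 0.0]
ft_force: [-0.3, 0.4, -0.1]
width: 0.0004
grip_force: 0.0
```

Call:
move_arm([
  [[-0.3,0,0],[0,0,0],0],
  [[-0.1,0,0],[0,0,0],0],
  [[0,0,0],[0,0,0],0],
])

```text
time: 5.92
ee_pos: [0.4564, 0.3389, 0.0056]
eef_rot: [-0.049, 0.999, 0.0, 0.0]
ft_force: [-0.1, 0.2, 0.7]
width: 0.0003
grip_force: 0.0
```

Call:
move_arm([
  [[-0.3,0,0],[0,0,0],0],
  [[0,0,0],[0,0,0],0],
])

```text
time: 6.18
ee_pos: [0.4595, 0.3392, 0.0056]
eef_rot: [-0.049, 0.999, 0.0, 0.0]
ft_force: [-0.8, -0.7, 0.6]
width: 0.0005
grip_force: 0.0
```

Call:
move_arm([
  [[-0.3,0,0],[0,0,0],0],
  [[0,0,0],[0,0,0],0],
])

```text
time: 6.42
ee_pos: [0.4625, 0.3395, 0.0056]
eef_rot: [-0.049, 0.999, 0.0, 0.0]
ft_force: [-0.3, -0.1, 0.4]
width: 0.0008
grip_force: 0.0
```

Call:
move_arm([
  [[-0.3,0,0],[0,0,0],0],
  [[0,0,0],[0,0,0],0],
])

```text
time: 6.68
ee_pos: [0.4648, 0.3398, 0.0054]
eef_rot: [-0.049, 0.999, -0.0, -0.0]
ft_force: [-2.6, -0.3, 1.3]
width: 0.0007
grip_force: 1.5
```

Call:
move_arm([
  [[-0.2,0,0],[0,0,0],0],
  [[0,0,0],[0,0,0],0],
])

```text
time: 6.92
ee_pos: [0.4657, 0.34, 0.0053]
eef_rot: [-0.049, 0.999, -0.0, -0.001]
ft_force: [-7.5, -1.7, 4.8]
width: 0.0006
grip_force: 4.0
```

Snug at about 7.5 N. Next I back off, rise, move over the corner and press.

Call:
move_arm([
  [[0.7,0,0],[0,0,0],0],
  [[0.8,0,0],[0,0,0],0],
  [[0,0,-5],[0,0,0],0],
  [[0,0,-5],[0,0,0],0],
  [[-4,0,0],[0,0,0],0],
  [[-4.1,0,0],[0,0,0],0],
  [[0,0,2.5],[0,0,0],0],
  [[0,0,1.5],[0,0,0],0],
  [[0,0,0],[0,0,0],0],
  [[0,0,0],[0,0,0],0],
])

```text
time: 8.18
ee_pos: [0.5329, 0.3469, 0.0664]
eef_rot: [-0.049, 0.999, 0.0, 0.0]
ft_force: [-0.6, 0.1, 1.4]
width: 0.001
grip_force: 0.0
```

```bash
python3 look.py
```

```text
8.175 [0.5329 0.3469 0.0664] [-0.6   0.1   1.39]
wrist [((288, 130), [0.4745, 0.3662]), ((288, 195), [0.5207, 0.3723]), ((240, 194), [0.5233, 0.3376]), ((238, 132), [0.4791, 0.3324])]
scene [((255, 219), [0.5306, 0.3373]), ((239, 229), [0.4796, 0.3325]), ((230, 223), [0.4767, 0.3622]), ((245, 213), [0.5268, 0.3697])]
```

View pics/last.png

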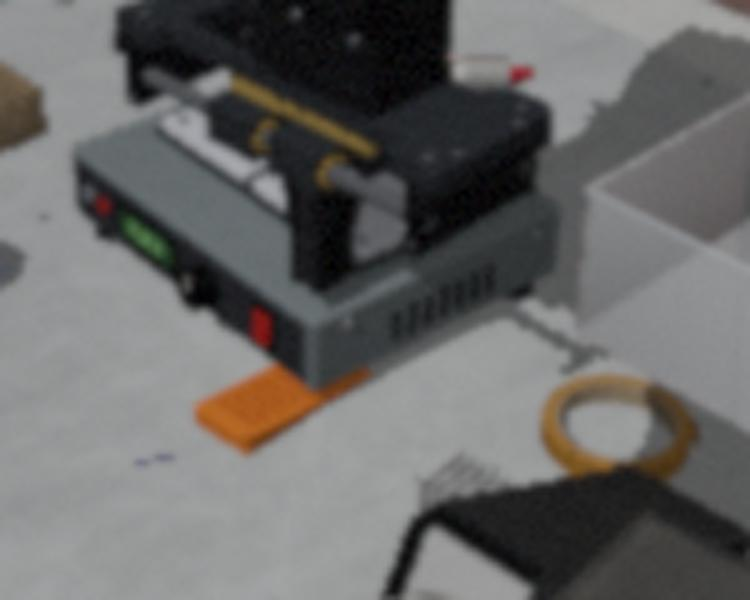

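The wedge is under the corner (visible from (195,410) to (370,375)) and the finger is above the corner at (320,285). Now I press.

Call:
move_arm([
  [[0,0,0.5],[0,0,0],0],
  [[0,0,0.4],[0,0,0],0],
  [[0,0,0.3],[0,0,0],0],
  [[0,0,0],[0,0,0],0],
])

```text
time: 8.78
ee_pos: [0.5327, 0.3464, 0.0544]
eef_rot: [-0.049, 0.999, 0.0, -0.0]
ft_force: [-5.1, -3.6, 10.4]
width: 0.0007
grip_force: 5.4
```

Call:
move_arm([
  [[0,0,0.2],[0,0,0],0],
  [[0,0,0],[0,0,0],0],
])

```text
time: 9.02
ee_pos: [0.5327, 0.3463, 0.0542]
eef_rot: [-0.049, 0.999, 0.0, -0.0]
ft_force: [-10.5, -7.0, 26.0]
width: 0.0006
grip_force: 12.9
```

Call:
move_arm([
  [[0,0,0.2],[0,0,0],0],
  [[0,0,0],[0,0,0],0],
  [[0,0,0],[0,0,0],0],
])

```text
time: 9.4
ee_pos: [0.5328, 0.3463, 0.0539]
eef_rot: [-0.049, 0.999, 0.0, 0.0]
ft_force: [-17.6, -12.0, 41.2]
width: 0.0004
grip_force: 20.4
```

The corner is firm, giving about 0.5 mm for 31 N. I'll lift clear and check.

Call:
move_arm([
  [[0,0,-0.3],[0,0,0],0],
  [[0,0,-0.7],[0,0,0],0],
  [[0,0,-3],[0,0,0],0],
  [[0,0,-5],[0,0,0],0],
  [[0,0,-5],[0,0,0],0],
  [[5,0,-4],[0,0,0],0],
  [[5,0,0],[0,0,0],0],
  [[0,0,0],[0,0,0],0],
  [[0,0,0],[0,0,0],0],
  [[0,0,0],[0,0,0],0],
])

```text
time: 10.65
ee_pos: [0.4355, 0.3365, 0.2283]
eef_rot: [-0.048, 0.999, -0.0, -0.0]
ft_force: [0.5, 0.6, 0.2]
width: 0.0002
grip_force: 0.0
```

```bash
python3 look.py
```

```text
10.65 [0.4355 0.3365 0.2283] [0.49 0.6  0.16]
wrist [((272, 194), [0.4746, 0.3656]), ((273, 230), [0.523, 0.3724]), ((246, 228), [0.5235, 0.3375]), ((246, 194), [0.4777, 0.3333])]
scene [((254, 219), [0.5288, 0.3388]), ((239, 229), [0.4796, 0.3325]), ((230, 223), [0.4767, 0.3622]), ((244, 214), [0.5225, 0.3682])]
```

View pics/last.png

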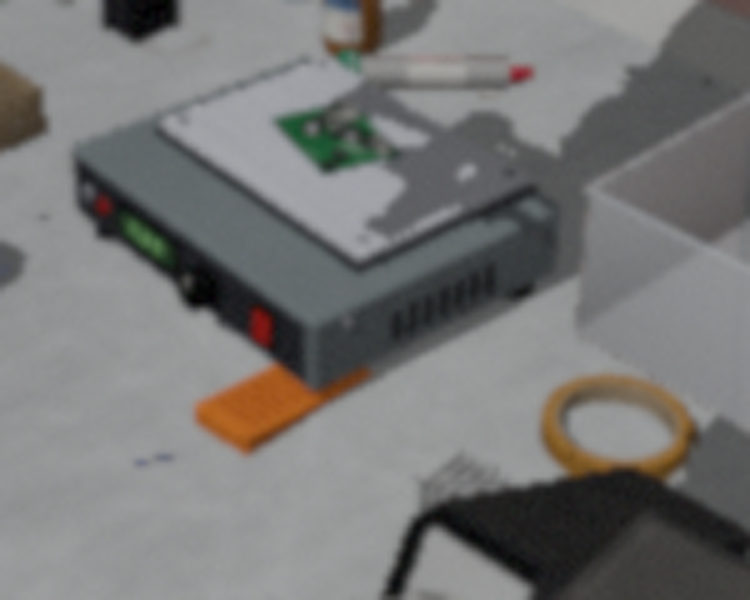

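The hotplate has not moved (front right corner still at (312,325)), the wedge sits under the foot, and the board, tape and heatsink are in place. I'll hand in.

```bash
python3 -c "
from bench import r
print(r.close_job())"
```

```text
the job is handed in; nothing more can be done
None
```

The wedge is snug under the short foot (about 7.5 N of push, tip roughly 28 mm past the foot's axis), the corner held firm under a 41 N press, nothing else appeared moved, and the job is handed in with the arm clear; no verdict was returned.

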